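# Straightedge check of a dry block heater

### The arm

A 6-joint arm with a two-finger parallel gripper is mounted at the origin on the work surface. World frame = base frame: x ahead of the robot, y to its left, z up, the work surface at z = 0. Lengths are in m, angles in degrees, forces in N, time in s.
With the tool pointing down it reaches from about 0.3 to 0.85 m from the base axis. Payload 4.2 kg.
Tool frame: the origin (TCP) lies on the centre line of the jaws, within the pads' length; the fingertips stand 17 mm ahead of it and the grasp point (between the pads) lies 2 mm behind it; z points along the fingers, y is the line along which they close (so a half turn about z gives the same grasp; the last joint's range is limited). The gripper opens to 91 mm and grips with 3 to 60 N. Pads are 32 mm wide; open, the fingers measure 118 mm over their backs; the gripper's body (76 mm by 178 mm) begins 60 mm behind the grasp point.
Start: joints at [74.198, 18.312, 89.639, -0, 72.044, -1.146], TCP at [0.145, 0.556, 0.231] pointing down, gripper open.
Joint ranges: [-177.97, 177.97], [-48.28, 115.42], [12.27, 149.76], [-77.06, 257.06], [2.81, 150.46], [-146.56, 146.56]. Speed limits (degrees/s): [147.25, 147.25, 180, 180, 180, 180].

### API

Orientations are given as [roll, pitch, yaw] about the fixed x, y, z axes, in that order (R = Rz(yaw) Ry(pitch) Rx(roll)).
In Python, from cell import manip, optics gives the robot as it stands. The module is installed in compiled form; this text tells all that it offers.
- The arm moves only by the tool step_arm, never from a script. Its argument "deltas" is text: rows parted by semicolons, each of 5 numbers parted by spaces: the gripper command: -1 is fully open, 1 is shut, values between are in proportion, then the shift along the tool's x, y, z in mm, then the turn about the tool's z in degrees. In form: jaw dx dy dz yaw; .... A call has 1 to 20 rows; each row shifts and turns the commanded pose from where the row before left it, along the tool's axes as they then stand; what a row does not reach is not made up. A row lasts 1/8 s, in which the tool goes at most 62.5 mm and 10.7 degrees, less where a joint would pass 70% of its speed; a pose out of reach is approached as far as the arm can. A call is refused whole if a number of a shift passes 62.5 or a number of a turn 10.7, either way. A call with a gripper value outside its range is refused whole. The fingers move at their own pace and stop on an object; the grip force is fixed at half the most. Time passes only in rows, so rows that do not move let the fingers close. It gives the time, the measured TCP pose, the force, the opening and the grip force at its end, in the units of the state.
- manip.observe(): the state, without advancing time (a new reading comes with each control period).
- optics.camera(name): name is "scene" or "top" or "wrist"; returns a dict with "color" (420x560x3 uint8, red, green, blue), "vfov" (degrees; the focal length in pixels is half the picture's height over the tangent of half this angle, whatever the lens; pixels are square), "cx", "cy" (the principal point, pixels), "xyz" and "rotation" of the camera in the world. Camera axes: x right, y up, looking along -z (the intrinsics and any distortion apply to the point x, -y, -z); pixel columns grow to the right and rows downward; lengths in m; the calibration is good to about 2 mm. A picture is of the moment at which its call begins. There is no depth.
- manip.job_done(): hands the job in; it is judged then, once.
Trained networks look in the newest picture that a camera, given by its name, has taken for a name from the list of things; names that differ only in an ending like _2 or _b are one class to them, and where a whole thing is asked for, a point or a joint stands for the part that bears it (a point fixed in the world has none). Each returns a list of dicts, best first, with "score" (0 to 1); they miss things now and then, are a little off and sometimes report something else, mostly with a low value. They report only what shows in the picture. A call takes as long as a camera call.
- optics.look_for(camera, thing): "extent" ([left, top, right, bottom] in pixels, round what is visible of it).
- optics.pinpoint(camera, thing): "uv" ([column, row] in pixels: a listed point, or the origin of a listed thing).
The state is a dict: "t": time; "joint_pos": joint angles; "dq": joint speeds; "tau": joint torques, N m; "eef_pos": TCP position; "orientation": TCP orientation; "force": force on the tool from outside, world axes, zero at the start; "moment": the same for the moment, N m; "finger_gap": opening from 0.0 (shut) to 1.0 (fully open); "grasp_force": force on a finger pad.
Only numpy, scipy, OpenCV 4.12 (cv2) and the standard library are available. Lean on these libraries where they do the work, as an engineer would, in place of code of your own. Each camera call takes 0.05 s, during which the arm holds its last target. There are 200 camera calls.

### The job

One of the three aluminium blocks in the dry block heater is not fully down. Lay the straightedge lengthwise across all three blocks and both side rims, let go, and press down gently on its left end and then on its right end so that you feel it rock; then push the block that stands proud fully home, without forcing it. Press the left end and then the right end again to prove that it no longer rocks, leave the straightedge lying there, and do not disturb the jars.

Things in the scene. Friction and masses are not known exactly. Their poses are not given: they have to be found in the camera images.
- heater: Dry block heater, white bench appliance 300 mm wide (y), 220 mm deep (x), fixed. Origin on the bench under the middle of its block well; x to its back, y to its left as seen from the robot, z up. It stands on screw-out levelling feet, so the flat level rim is 90 to 98 mm above the bench, how much is not measured. The rim spans x -85 to 85 mm; in front of it a lower sloping grey control panel.
- block_place_left (a point): Under the centre of the left block's top (heater y = 55 mm), 90 mm above the bench, so 0 to 8 mm below rim height. Three bored aluminium blocks, each 95 mm (x) by 52 mm (y), fill the well side by side. A block that is home is flush with the rim; one of the three, any of them, stands 3.2 to 5 mm proud.
- block_place_mid (a point): Under the centre of the middle block's top (heater y = 0), 90 mm above the bench. The proud block is held up by stiff side springs: it moves only straight down, needs about 21 N, then stops hard on the heating plate and stays there. It does not yield to a straightedge rocking on it.
- block_place_right (a point): Under the centre of the right block's top (heater y = -55 mm), 90 mm above the bench. Pressing a block, the heater or the straightedge with more than 40 N, even for an instant, does damage: come down on them slowly, about 10 mm/s, and push the block home at about 5 mm/s.
- rim_left (a point): Under the middle of the left side rim (heater y = 120 mm), 90 mm above the bench; this flat rim reaches from y = 84 to 150 mm
- rim_right (a point): Under the middle of the right side rim (heater y = -120 mm), 90 mm above the bench; this flat rim reaches from y = -84 to -150 mm
- straightedge: Loose straightedge: aluminium box bar 300 mm long (its x), 22 mm wide (its y), 20 mm high (its z), about 0.18 kg, with 20 mm black end caps; both ends alike. Origin in the middle of the underside. It starts flat on the bench to the left of the heater, pointing roughly away from the robot.
- end_a (a point): On the top face of the straightedge, 15 mm from its +x end: a good place to press. Pressed here, a straightedge that rocks tips with at most about 5 N until this end meets the rim.
- end_b (a point): On the top face of the straightedge, 15 mm from its -x end: a good place to press
- jar_clear: Clear glass jar with black screw cap, 42 mm across, 68 mm tall, loose; origin at the centre of its underside. Not to be moved.
- jar_amber: Amber glass bottle with black cap, 40 mm across, 75 mm tall, loose; origin at the centre of its underside. Not to be moved.
- jar_small: Small clear glass jar with black cap, 38 mm across, 60 mm tall, loose; origin at the centre of its underside. Not to be moved.

How it is judged:
By the outcome, as a careful person would: the job done as asked, in the order asked, and still so for the second after the job is handed in, with the robot touching nothing.
It also fails if it takes over 70 s, if anything falls off the work surface, if the arm or the gripper's body presses on something with over 40 N, if the wrist force passes 120 N, or if a joint passes its speed limit or range.

## Working session

There is one attempt and no reset: what is moved stays moved. The work goes in short steps, Python scripts to look and compute and a tool call to move; the robot and the scene stay as the last step left them, time stands still between calls to the robot, and variables do not carry over. Pictures are saved under pics/ and viewed, at most 10 in all, crops included, and the job is handed in when it is done.

Besides the shell and the picture viewer there is one more tool, called after "Request:" by a JSON object that holds its "op" and its "data", one argument or row to a line. step_arm: Moves the arm, as the interface text tells. Its arguments: {"type":"object","properties":{"deltas":{"type":"string"}},"required":["deltas"]}

```bash
mkdir -p pics; cat > h.py <<'E'
from cell import manip, optics
import numpy as np, cv2
def cam(n,save=None):
    c=optics.camera(n)
    if save: cv2.imwrite('pics/'+save,cv2.cvtColor(c['color'],cv2.COLOR_RGB2BGR))
    return c
def ray(c,uv):
    f=210/np.tan(np.radians(c['vfov'])/2)
    d=np.array([(uv[0]-c['cx'])/f,-(uv[1]-c['cy'])/f,-1])
    return np.array(c['xyz']),np.array(c['rotation'])@d
def at_z(c,uv,z):
    o,d=ray(c,uv); return o+d*(z-o[2])/d[2]
def proj(c,p):
    f=210/np.tan(np.radians(c['vfov'])/2)
    q=np.array(c['rotation']).T@(np.array(p)-c['xyz'])
    return np.array([c['cx']-f*q[0]/q[2],c['cy']+f*q[1]/q[2]])
E
python3 - <<'E'
from h import *
np.set_printoptions(precision=4,suppress=True)
print(manip.observe())
for n in ['scene','top','wrist']:
    c=cam(n,n+'0.png'); print(n,{k:v for k,v in c.items() if k!='color'})
    for t,z in [('heater',0),('block_place_left',.09),('block_place_mid',.09),('block_place_right',.09),('rim_left',.09),('rim_right',.09),('straightedge',0),('end_a',.02),('end_b',.02),('jar_clear',0),('jar_amber',0),('jar_small',0)]:
        for r in optics.pinpoint(n,t)[:2]: print(t,round(r['score'],2),np.round(r['uv'],1),at_z(c,r['uv'],z))
E
python3 -c "
import cv2,numpy as np
cv2.imwrite('pics/a.png',cv2.imread('pics/top0.png'))"
```

```text
{'t': 0.0, 'joint_pos': array([74.1992, 18.3503, 89.7076,  0.0011, 72.0443, -1.1469]), 'dq': array([ 0.0247, -0.0651, -0.0208, -0.0726, -0.0199, -0.0198]), 'tau': array([  0.0022, -41.2481, -23.1976,   0.073 ,   0.046 ,  -0.0002]), 'eef_pos': array([0.1453, 0.5558, 0.2301]), 'orientation': array([-179.8979,   -0.0031,  165.3458]), 'force': array([ 0.1697,  0.0795, -0.5709]), 'moment': array([-0.0152,  0.0186, -0.0014]), 'grasp_force': 0.0, 'finger_gap': 0.9990913941703644}
scene {'vfov': 47.40730747881135, 'cx': 272.63662383231366, 'cy': 207.7591109992041, 'xyz': array([1.3981, 0.3004, 0.7466]), 'rotation': array([ 53.7798,  -0.7542, 113.6399])}Traceback (most recent call last):
  File "<stdin>", line 7, in <module>
  File "h.py", line 12, in at_z
    o,d=ray(c,uv); return o+d*(z-o[2])/d[2]
                                       ~^^^
IndexError: invalid index to scalar variable.
[ WARN:0@0.020] global loadsave.cpp:275 findDecoder imread_('pics/top0.png'): can't open/read file: check file path/integrity
Traceback (most recent call last):
cv2.error: OpenCV(4.12.0) /io/opencv/modules/imgcodecs/src/loadsave.cpp:1146: error: (-215:Assertion failed) !_img.empty() in function 'imwrite'
```

View pics/scene0.png

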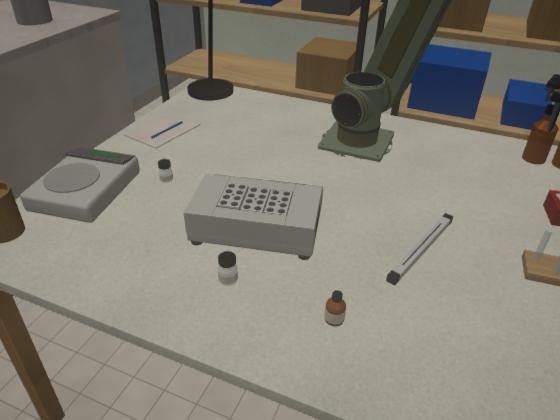

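The scene picture shows the heater at about (255,212), the straightedge at (420,247), and jars at (165,169), (228,266) and (335,308). Camera rotation is given as RPY, so I'll fix the helper.

```bash
cat > fix.py <<'E'
s=open('h.py').read()
s=s.replace("    if save:","    c['rotation']=Rotation.from_euler('xyz',c['rotation'],degrees=True).as_matrix()\n    if save:").replace("import numpy","from scipy.spatial.transform import Rotation\nimport numpy")
open('h.py','w').write(s)
E
python3 fix.py
python3 - <<'E'
from h import *
np.set_printoptions(precision=4,suppress=True)
for n in ['scene','top','wrist']:
    c=cam(n,n+'0.png'); print(n,{k:v for k,v in c.items() if k!='color'})
    for t,z in [('heater',0),('block_place_left',.09),('block_place_mid',.09),('block_place_right',.09),('rim_left',.09),('rim_right',.09),('straightedge',0),('end_a',.02),('end_b',.02),('jar_clear',0),('jar_amber',0),('jar_small',0)]:
        for r in optics.pinpoint(n,t)[:2]: print(t,round(r['score'],2),np.round(r['uv'],1),at_z(c,r['uv'],z))
E
```

```text
scene {'vfov': 47.40730747881135, 'cx': 272.63662383231366, 'cy': 207.7591109992041, 'xyz': array([1.3981, 0.3004, 0.7466]), 'rotation': array([[-0.401 , -0.537 ,  0.7422],
       [ 0.916 , -0.2467,  0.3164],
       [ 0.0132,  0.8067,  0.5908]])}
heater 0.26 [167.8 175.9] [ 0.4439 -0.4374  0.    ]
straightedge 0.75 [423.1 251.9] [0.4735 0.2942 0.    ]
end_a 0.68 [394.7 274.8] [0.6002 0.2506 0.02  ]
end_a 0.57 [451.5 217.3] [0.3342 0.3379 0.02  ]
end_b 0.68 [394.7 274.8] [0.6002 0.2506 0.02  ]
end_b 0.57 [451.5 217.3] [0.3342 0.3379 0.02  ]
jar_clear 0.94 [225.9 278.7] [ 0.7442 -0.087   0.    ]
jar_clear 0.29 [397.6 275.4] [ 0.5775  0.2555 -0.    ]
jar_amber 0.81 [337.6 318.9] [0.7521 0.1709 0.    ]
jar_small 0.83 [166.9 177.9] [ 0.454  -0.4337  0.    ]
top {'vfov': 48.05861045743786, 'cx': 274.51882677846055, 'cy': 214.81410288286304, 'xyz': array([ 0.3667, -0.0362,  1.492 ]), 'rotation': array([[ 0.018 ,  0.9912, -0.1314],
       [-0.9998,  0.0194,  0.0092],
       [ 0.0117,  0.1312,  0.9913]])}
block_place_mid 0.61 [207.  152.5] [0.7402 0.1602 0.09  ]
rim_left 0.37 [209.3 153. ] [0.7388 0.1532 0.09  ]
straightedge 0.97 [171.6 246.3] [0.4577 0.2733 0.    ]
end_a 0.88 [152.6 284.9] [0.3365 0.322  0.02  ]
end_a 0.74 [181.  205.1] [0.5869 0.2456 0.02  ]
end_b 0.88 [152.6 284.9] [0.3365 0.322  0.02  ]
end_b 0.74 [181.  205.1] [0.5869 0.2456 0.02  ]
jar_clear 0.71 [286.7 162.1] [ 0.7377 -0.0864  0.    ]
jar_amber 0.48 [207.6 152.7] [0.7636 0.1709 0.    ]
jar_small 0.71 [393.6 250.6] [ 0.4573 -0.4299  0.    ]
wrist {'vfov': 64.07425830548775, 'cx': 278.04746500016336, 'cy': 207.2458169370611, 'xyz': array([0.0622, 0.5774, 0.3842]), 'rotation': array([[ 0.2526, -0.9241, -0.2868],
       [ 0.9676,  0.2412,  0.0749],
       [-0.0001, -0.2964,  0.9551]])}
end_a 0.49 [146.9 359.8] [0.3322 0.3275 0.02  ]
end_b 0.49 [146.9 359.8] [0.3322 0.3275 0.02  ]
```

View pics/top0.png

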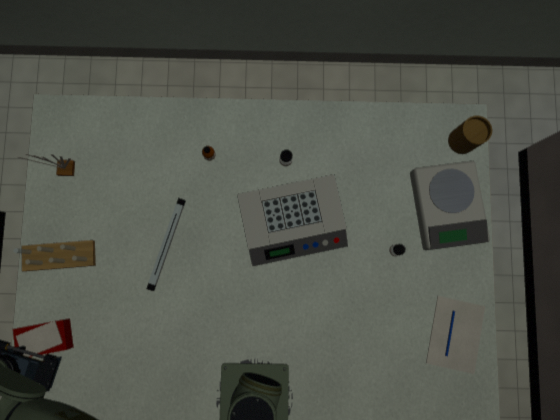

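View pics/wrist0.png

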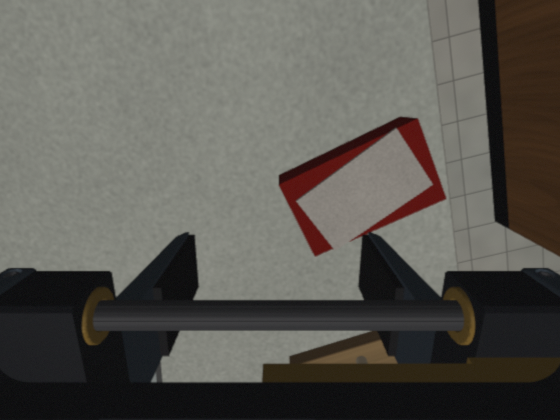

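The top picture shows the straightedge from (152,288) to (182,202), the heater from (237,193) to (348,248) with its yaw near +10°, and clear space between the two. I'll move over the straightedge for a closer look.

Request:
{"op": "step_arm", "data": {
  "deltas": "-1 -20 -9 0 1; -1 -47 -22 0 1.7; -1 -47 -22 0 0; -1 -47 -22 0 0; -1 -47 -22 0 0; -1 -47 -22 0 0; -1 -47 -22 0 0; -1 -47 -22 0 0; -1 -26 -15 0 0; -1 0 0 0 0; -1 0 0 0 0"
}}

```text
t: 3.52
eef_pos: [0.4516, 0.2761, 0.231]
orientation: [180.0, -0.0, 162.6]
force: [0.1, -1.2, -0.3]
finger_gap: 1.0
grasp_force: 0.0
```

```bash
python3 - <<'E'
from h import *
np.set_printoptions(precision=4,suppress=True)
s=manip.observe();print(s['t'],s['eef_pos'],s['orientation'],s['force'])
c=cam('wrist','w1.png')
for t,z in [('straightedge',0),('end_a',.02),('rim_left',.094),('heater',0)]:
    for r in optics.pinpoint('wrist',t)[:2]: print(t,round(r['score'],2),np.round(r['uv'],1),at_z(c,r['uv'],z))
c=cam('scene'); 
for p in ['block_place_left','block_place_mid','block_place_right','rim_left','rim_right']:
    print(p,[(r['uv'],r['score'],at_z(c,r['uv'],.09)) for r in optics.pinpoint('scene',p)[:2]])
t=cam('top')
# clicks on heater from top picture
for uv in [(237,193),(335,175),(348,248),(252,266),(292,211)]: print(uv,at_z(t,uv,.094))
E
```

```text
3.525 [0.4516 0.2761 0.231 ] [179.9946  -0.0271 162.5893] [ 0.1175 -1.15   -0.2602]
straightedge 0.8 [288.3 182.4] [0.4576 0.286  0.    ]
end_a 0.98 [292.2 293.3] [0.5885 0.2507 0.02  ]
end_a 0.73 [290.   56.4] [0.3304 0.3257 0.02  ]
block_place_left []
block_place_mid []
block_place_right []
rim_left []
rim_right []
(237, 193) [0.616  0.0649 0.094 ]
(335, 175) [ 0.6773 -0.2304  0.094 ]
(348, 248) [ 0.4568 -0.2693  0.094 ]
(252, 266) [0.3984 0.0145 0.094 ]
(292, 211) [ 0.5645 -0.1014  0.094 ]
```

View pics/w1.png

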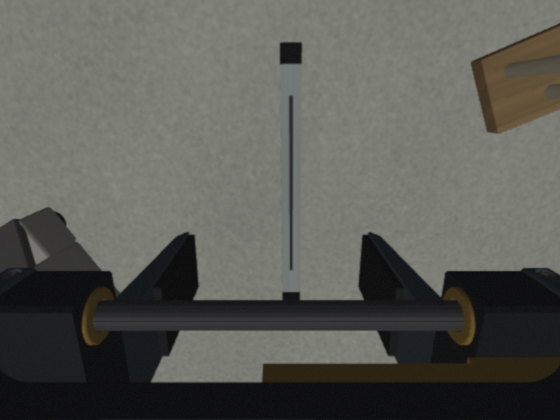

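The wrist picture shows the bar running along columns 280–302, centred at about (291,175) and 13 px right of the finger midline. The ends measure 0.269 m apart against 0.270 expected. I'll grasp it.

Request:
{"op": "step_arm", "data": {
  "deltas": "-1 -4 13.5 10 -1.2; -1 0 0 36 0; -1 0 0 40 0; -1 0 0 40 0; -1 0 0 40 0; -1 0 0 24 0; -1 0 0 12 0; -1 0 0 7 0; -1 0 0 0 0; 1 0 0 0 0; 1 0 0 0 0; 1 0 0 0 0; 1 0 0 0 0; 1 0 0 0 0; 1 0 0 0 0; 1 0 0 0 0"
}}

```text
t: 6.12
eef_pos: [0.4599, 0.2882, 0.0219]
orientation: [180.0, -0.0, 163.8]
force: [-0.4, 0.6, -0.5]
finger_gap: 0.265
grasp_force: 0.0
```

Request:
{"op": "step_arm", "data": {
  "deltas": "1 0 0 0 0; 1 0 0 0 0; 1 0 0 -3 0; 1 0 0 -15 0; 1 0 0 -35 0; 1 0 0 -40 0; 1 0 0 -40 0; 1 0 0 -40 0; 1 0 0 -40 5; 1 0 0 -40 9; 1 0 0 -15 10; 1 0 0 -10 10; 1 0 0 0 10; 1 0 0 0 10; 1 0 0 0 5; 1 0 0 0 3.1; 1 0 0 0 0"
}}

```text
t: 8.25
eef_pos: [0.4595, 0.288, 0.3008]
orientation: [180.0, -0.0, 101.8]
force: [0.4, 0.3, -1.2]
finger_gap: 0.24
grasp_force: 30.0
```

Request:
{"op": "step_arm", "data": {
  "deltas": "1 -15 0 0 0; 1 -35 2.5 0 0; 1 -45 2.5 0 0; 1 -45 2.5 0 0; 1 -45 2.5 0 0; 1 -45 2.5 0 0; 1 -45 2.5 0 0; 1 -45 2.5 0 0; 1 -40 2.5 0 0; 1 -26 2.5 0 0; 1 -15 0 0 0; 1 0 0 0 0; 1 0 0 0 0"
}}

```text
t: 9.88
eef_pos: [0.5631, -0.0991, 0.3]
orientation: [-180.0, -0.0, 101.8]
force: [-1.2, -0.0, -1.6]
finger_gap: 0.237
grasp_force: 30.0
```

```bash
python3 - <<'E'
from h import *
np.set_printoptions(precision=4,suppress=True)
s=manip.observe();print(s['t'],s['eef_pos'],s['orientation'],s['force'],s['grasp_force'],s['finger_gap'])
for n in ['wrist','scene']:
  c=cam(n,n+'2.png')
  for t,z in [('block_place_left',.09),('block_place_mid',.09),('block_place_right',.09),('rim_left',.09),('rim_right',.09),('heater',0),('straightedge',.28),('end_a',.3)]:
    for r in optics.pinpoint(n,t)[:2]: print(n,t,round(r['score'],2),np.round(r['uv'],1),at_z(c,r['uv'],z))
E
```

```text
9.875 [ 0.5631 -0.0991  0.3   ] [-179.9952   -0.0418  101.7876] [-1.1903 -0.0339 -1.5675] 29.97517615556717 0.2370806103282479
wrist straightedge 0.69 [277.8 259. ] [ 0.5614 -0.0996  0.28  ]
scene block_place_left 0.18 [319.1 127.7] [ 0.1398 -0.0877  0.09  ]
scene block_place_mid 0.74 [255.7 129.3] [ 0.2306 -0.2565  0.09  ]
scene block_place_mid 0.38 [225.9 281.7] [ 0.8302 -0.0365  0.09  ]
scene rim_left 0.71 [337.5 317.5] [0.8269 0.1854 0.09  ]
scene straightedge 0.98 [253.9 130.3] [ 0.5742 -0.0968  0.28  ]
scene end_a 0.7 [190.7 115.2] [ 0.6035 -0.2321  0.3   ]
scene end_a 0.56 [319.3 126.9] [0.5386 0.0356 0.3   ]
```

View pics/wrist2.png

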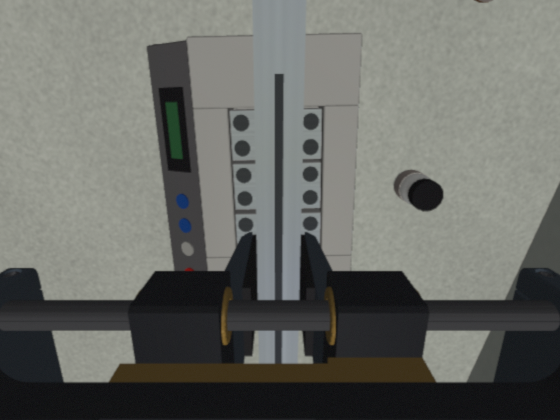

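The wrist picture shows the bar over the heater. The rim's back-left corner is at (361,34) and front-left at (188,38). The well ends are at rows ~107 and ~257, with seams at rows ~161 and ~211.

```bash
python3 - <<'E'
from h import *
np.set_printoptions(precision=4,suppress=True)
c=cam('wrist')
g=cv2.cvtColor(c['color'],cv2.COLOR_RGB2GRAY)
R=Rotation.from_euler('z',11.8,degrees=True).as_matrix()
e=np.array([0.5631,-.0991,.094])
# map into tentative heater frame (about TCP)
for n,uv in dict(FL=(188,38),BL=(361,34),wellF=(195,107),wellB=(357,104),lowF=(205,258),lowB=(354,255),bFtop=(229,108),bBtop=(323,106),bF2=(235,212),bB2=(321,211),s1F=(232,161.5),s1B=(322,160.5),s2F=(235,212),s2B=(321,211)).items():
    print(n,1000*(R.T@(at_z(c,uv,.094)-e))[:2])
for z in (.09,.098): print(z,at_z(c,(188,38),z)-at_z(c,(361,34),z))
crop=c['color'][20:280,140:380,::-1]
cv2.imwrite('pics/crop2.png',cv2.resize(crop,None,fx=2.3,fy=2.3,interpolation=cv2.INTER_CUBIC))
E
```

```text
FL [-88.632  143.8711]
BL [ 78.7514 147.262 ]
wellF [-86.5886  79.7974]
wellB [79.3597 82.642 ]
lowF [-87.4178 -90.3755]
lowB [ 87.5517 -86.5848]
bFtop [-51.7563  78.7936]
bBtop [44.6575 80.7033]
bF2 [-49.9346 -33.4924]
bB2 [ 46.8343 -32.3555]
s1F [-50.9542  23.6211]
s1B [45.7777 24.6493]
s2F [-49.9346 -33.4924]
s2B [ 46.8343 -32.3555]
0.09 [-0.165 -0.038  0.   ]
0.098 [-0.1613 -0.0371  0.    ]
```

View pics/crop2.png

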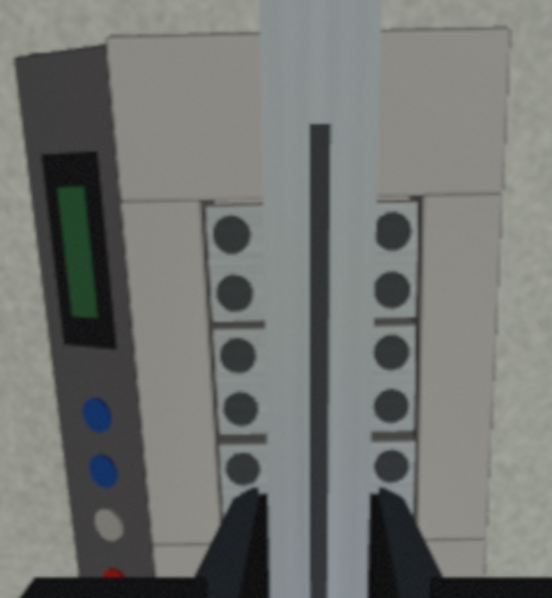

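Heater centre is about (0.562, −0.1035) with yaw about 12.8°. I'll lay the bar at heater x = +22 mm, which leaves room to push a block in front of it.

Request:
{"op": "step_arm", "data": {
  "deltas": "1 -4 10 5 -1; 1 0 9.8 25 0; 1 0 0 35 0; 1 0 0 35 0; 1 0 0 30 0; 1 0 0 20 0; 1 0 0 10 0; 1 0 0 3 0; 1 0 0 1.25 0; 1 0 0 1.25 0; 1 0 0 0 0"
}}

```text
t: 12.2
eef_pos: [0.5839, -0.0996, 0.1349]
orientation: [180.0, 0.0, 102.7]
force: [-0.2, 0.1, -1.6]
finger_gap: 0.242
grasp_force: 30.0
```

Request:
{"op": "step_arm", "data": {
  "deltas": "1 0 0 1.2 0; 1 0 0 1.2 0; 1 0 0 1.2 0; 1 0 0 1.2 0"
}}

```text
t: 12.7
eef_pos: [0.5836, -0.0996, 0.1295]
orientation: [-180.0, -0.0, 102.7]
force: [-0.0, 0.1, -1.5]
finger_gap: 0.239
grasp_force: 30.0
```

Request:
{"op": "step_arm", "data": {
  "deltas": "1 0 0 1.2 0; 1 0 0 1.2 0; 1 0 0 1.2 0"
}}

```text
t: 13.08
eef_pos: [0.5836, -0.0996, 0.1259]
orientation: [-180.0, -0.0, 102.7]
force: [0.3, 0.2, -1.7]
finger_gap: 0.239
grasp_force: 30.0
```

Bar underside is at ~0.104, so contact is near.

Request:
{"op": "step_arm", "data": {
  "deltas": "1 0 0 1.2 0; 1 0 0 1.2 0"
}}

```text
t: 13.32
eef_pos: [0.5837, -0.0995, 0.1236]
orientation: [180.0, -0.0, 102.7]
force: [-1.6, 1.6, 5.0]
finger_gap: 0.239
grasp_force: 30.0
```

Request:
{"op": "step_arm", "data": {
  "deltas": "1 0 0 1.2 0; 1 0 0 0.6 0"
}}

```text
t: 13.58
eef_pos: [0.5837, -0.0995, 0.1235]
orientation: [180.0, 0.0, 102.7]
force: [-4.1, 1.1, 11.2]
finger_gap: 0.237
grasp_force: 30.0
```

```bash
python3 - <<'E'
from h import *
s=manip.observe();print(s['eef_pos'],s['force'],s['moment'])
c=cam('scene'); cv2.imwrite('pics/s3.png',cv2.resize(c['color'][150:300,160:360,::-1],None,fx=4,fy=4,interpolation=cv2.INTER_CUBIC))
E
```

```text
[ 0.58369322 -0.09951696  0.12349838] [-4.07629404  1.12472781 11.15054958] [-0.1743062   0.72974635 -0.1035173 ]
```

View pics/s3.png

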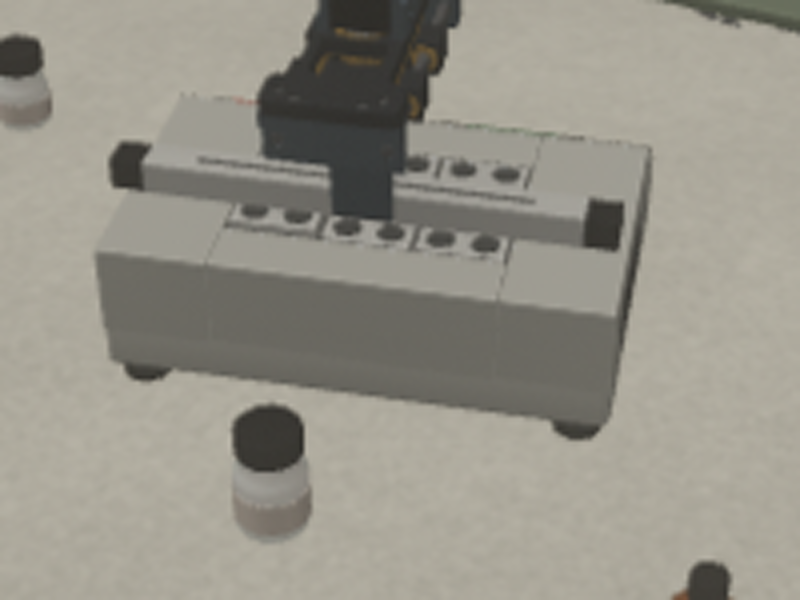

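The view from behind shows the bar across the blocks and both rims, with its ends at (130,165) and (603,222). I'll ease off and open slowly.

Request:
{"op": "step_arm", "data": {
  "deltas": "1 0 0 -1.2 0; 0.52 0 0 0 0; 0.5 0 0 0 0; 0.48 0 0 0 0; 0.46 0 0 0 0; 0.42 0 0 0 0; 0.36 0 0 0 0; 0.2 0 0 0 0; 0 0 0 0 0; 0 0 0 0 0"
}}

```text
t: 14.88
eef_pos: [0.5837, -0.0996, 0.1231]
orientation: [180.0, -0.0, 102.7]
force: [-0.3, -0.3, 0.0]
finger_gap: 0.5
grasp_force: 0.0
```

Request:
{"op": "step_arm", "data": {
  "deltas": "0 0 0 -5 0; 0 0 0 -20 0; 0 0 0 -30 0; 0.5 0 0 -30 0; 1 0 0 -15 0; 1 0 0 0 0"
}}

```text
t: 15.62
eef_pos: [0.5841, -0.0997, 0.2239]
orientation: [179.9, 0.0, 102.7]
force: [0.8, 0.2, -0.3]
finger_gap: 0.204
grasp_force: 0.0
```

```bash
python3 - <<'E'
from h import *
np.set_printoptions(precision=4,suppress=True)
s=manip.observe();print(s['t'],s['eef_pos'],s['force'],s['finger_gap'])
for n in ['scene','wrist']:
  c=cam(n,n+'4.png')
  for t in ['end_a','straightedge']:
    for r in optics.pinpoint(n,t)[:3]: print(n,t,round(r['score'],2),np.round(r['uv'],1),at_z(c,r['uv'],.118))
E
```

```text
15.625 [ 0.5841 -0.0997  0.2239] [ 0.8107  0.1834 -0.3471] 0.2037379422992217
scene end_a 0.87 [193.6 191.2] [ 0.6255 -0.2294  0.118 ]
scene end_a 0.55 [311.6 200.3] [0.5451 0.0329 0.118 ]
scene straightedge 0.55 [253.3 202.7] [ 0.6089 -0.0836  0.118 ]
wrist end_a 0.97 [280.4  30.5] [0.5534 0.0296 0.118 ]
wrist end_a 0.63 [281.5 356.7] [ 0.6153 -0.2363  0.118 ]
wrist straightedge 0.93 [277.4 208.8] [ 0.5798 -0.0965  0.118 ]
```

View pics/wrist4.png

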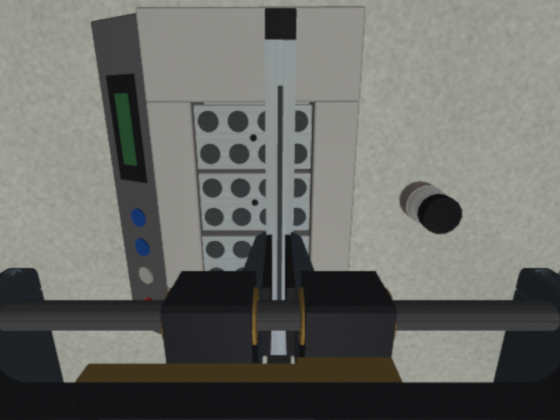

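The bar lies lengthwise, flush with both rim ends, at columns 265–297. Next I'll press the left end.

Request:
{"op": "step_arm", "data": {
  "deltas": "1 20 0 0 0; 1 45 0 0 0; 1 45 0 10 0; 1 23 0 20 0; 1 0 0 25 0; 1 0 0 15 0; 1 0 0 4 0; 1 0 0 1.2 0; 1 0 0 1.2 0; 1 0 0 1.2 0; 1 0 0 1.2 0"
}}

```text
t: 17.3
eef_pos: [0.5545, 0.03, 0.1445]
orientation: [180.0, 0.0, 102.7]
force: [0.8, -0.5, -1.1]
finger_gap: 0.003
grasp_force: 0.0
```

Request:
{"op": "step_arm", "data": {
  "deltas": "1 0 0 1.2 0; 1 0 0 1.2 0; 1 0 0 1.2 0"
}}

```text
t: 17.68
eef_pos: [0.5543, 0.0302, 0.1406]
orientation: [180.0, -0.0, 102.7]
force: [-0.6, 0.0, -0.5]
finger_gap: 0.002
grasp_force: 0.0
```

Request:
{"op": "step_arm", "data": {
  "deltas": "1 0 0 1.2 0; 1 0 0 1.2 0"
}}

```text
t: 17.92
eef_pos: [0.5543, 0.0302, 0.1381]
orientation: [180.0, -0.0, 102.7]
force: [0.5, 1.1, -0.0]
finger_gap: 0.004
grasp_force: 0.0
```

Request:
{"op": "step_arm", "data": {
  "deltas": "1 0 0 1.2 0; 1 0 0 1.2 0"
}}

```text
t: 18.18
eef_pos: [0.5543, 0.0302, 0.1357]
orientation: [180.0, -0.0, 102.7]
force: [-0.1, 0.3, 1.2]
finger_gap: 0.005
grasp_force: 0.0
```

Request:
{"op": "step_arm", "data": {
  "deltas": "1 0 0 1.2 0; 1 0 0 0 0"
}}

```text
t: 18.42
eef_pos: [0.5544, 0.0302, 0.1352]
orientation: [180.0, 0.0, 102.7]
force: [-0.9, -0.3, 4.7]
finger_gap: 0.005
grasp_force: 2.1
```

Request:
{"op": "step_arm", "data": {
  "deltas": "1 0 0 1 0; 1 0 0 0 0; 1 0 0 0 0; 1 0 0 0 0"
}}

```text
t: 18.92
eef_pos: [0.5545, 0.0302, 0.1351]
orientation: [179.9, 0.0, 102.7]
force: [-4.3, 0.3, 10.5]
finger_gap: 0.001
grasp_force: 4.7
```

Request:
{"op": "step_arm", "data": {
  "deltas": "1 0 0 -1.2 0; 1 0 0 -3 0; 1 0 0 -10 0; 1 -30 0 -15 0; 1 -55 0 0 0; 1 -60 0 0 0; 1 -60 0 0 0; 1 -40 0 0 0; 1 -20 -1 0 0; 1 0 0 10 0; 1 0 0 9.2 0; 1 0 0 1.2 0; 1 0 0 1.2 0; 1 0 0 0 0"
}}

```text
t: 20.68
eef_pos: [0.612, -0.2279, 0.1415]
orientation: [180.0, 0.0, 102.8]
force: [0.1, 0.5, 0.5]
finger_gap: 0.003
grasp_force: 0.1
```

Request:
{"op": "step_arm", "data": {
  "deltas": "1 0 0 1.2 0; 1 0 0 1.2 0"
}}

```text
t: 20.92
eef_pos: [0.6119, -0.2287, 0.139]
orientation: [180.0, 0.0, 102.7]
force: [1.1, -0.5, 2.4]
finger_gap: 0.005
grasp_force: 1.2
```

Request:
{"op": "step_arm", "data": {
  "deltas": "1 0 0 1.2 0; 1 0 0 1.2 0"
}}

```text
t: 21.18
eef_pos: [0.6123, -0.2293, 0.1371]
orientation: [179.9, 0.1, 102.7]
force: [0.9, -1.8, 4.3]
finger_gap: 0.003
grasp_force: 2.0
```

Request:
{"op": "step_arm", "data": {
  "deltas": "1 0 0 1.2 0; 1 0 0 0 0"
}}

```text
t: 21.42
eef_pos: [0.6124, -0.2296, 0.1363]
orientation: [179.9, 0.1, 102.7]
force: [-1.1, -2.8, 6.1]
finger_gap: 0.003
grasp_force: 3.1
```

Request:
{"op": "step_arm", "data": {
  "deltas": "1 0 0 1 0; 1 0 0 0.6 0; 1 0 0 0 0; 1 0 0 0 0"
}}

```text
t: 21.92
eef_pos: [0.6125, -0.2296, 0.1362]
orientation: [179.8, 0.2, 102.7]
force: [-1.3, -3.0, 12.4]
finger_gap: 0.004
grasp_force: 6.0
```

```bash
python3 - <<'E'
from h import *
s=manip.observe();print(s['eef_pos'],s['force'],s['moment'])
c=cam('scene'); cv2.imwrite('pics/s5.png',cv2.resize(c['color'][165:265,180:340,::-1],None,fx=5,fy=5,interpolation=cv2.INTER_CUBIC))
E
```

```text
[ 0.61253994 -0.22962721  0.13618377] [-1.27841893 -3.03818286 12.43913359] [-0.42855     0.39312755  0.08093855]
```

View pics/s5.png

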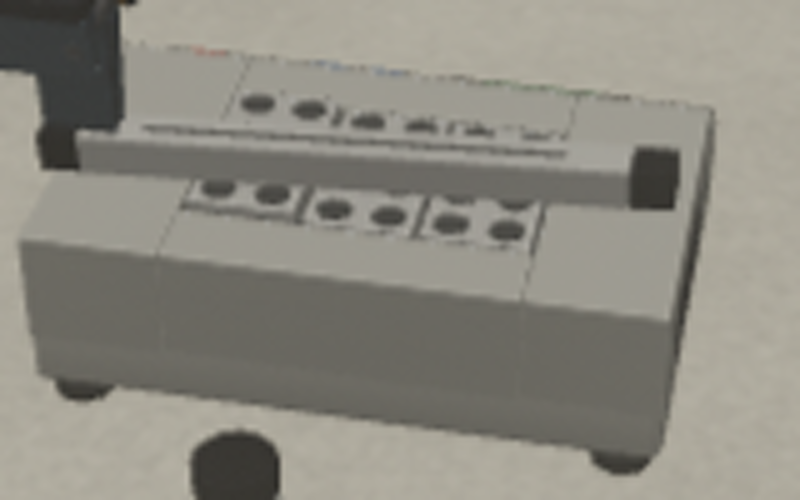

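The right block (image left, around (245,195)) stands proud, with a shadow gap under its back edge. The bar tipped about it to the right rim while the left end stayed down on its own rim, which shows it rocks. I'll ease off slowly and go to the right block in front of the bar.

Request:
{"op": "step_arm", "data": {
  "deltas": "1 0 0 -1.5 0; 1 0 0 -1 0; 1 0 0 -1 0; 1 0 0 -1 0; 1 0 0 -1 0; 1 0 0 -1 0; 1 0 0 -1.2 0; 1 0 0 -1.2 0; 1 0 0 -10 0; 1 0 0 -15 0; 1 20 -10 0 0; 1 40 -24 0 0; 1 19 -10 0 0; 1 0 0 10 0; 1 0 0 20 0; 1 0 0 8 0; 1 0 0 0 0"
}}

```text
t: 24.1
eef_pos: [0.5517, -0.1616, 0.1289]
orientation: [-179.9, -0.0, 102.7]
force: [0.1, -0.2, -0.0]
finger_gap: 0.006
grasp_force: 0.0
```

```bash
python3 - <<'E'
from h import *
np.set_printoptions(precision=4,suppress=True)
c=cam('wrist','w6.png')
s=manip.observe();print(s['t'],s['eef_pos'],s['force'])
R=Rotation.from_euler('z',12.8,degrees=True).as_matrix()
p=s['eef_pos']; print(1000*(R.T@(p-[.5618,-.1035,0]))[:2])
for r in optics.pinpoint('wrist','end_a')[:3]: print(round(r['score'],2),np.round(r['uv'],1),at_z(c,r['uv'],.118))
E
```

```text
24.15 [ 0.552  -0.1617  0.1295] [-0.4223 -0.1895  0.832 ]
[-22.4638 -54.5451]
```

View pics/w6.png

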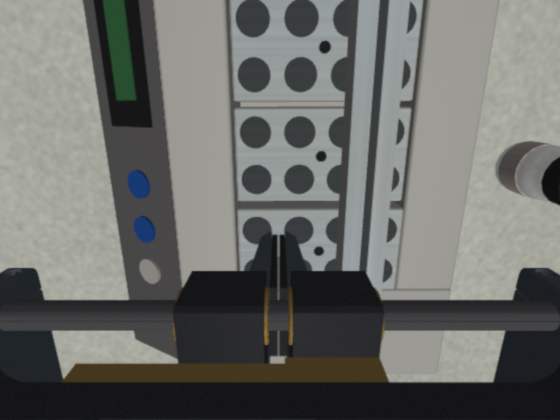

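The closed fingers are over the right block at about (280,250), clear of the bar's edge at column ~345. I'll push down.

Request:
{"op": "step_arm", "data": {
  "deltas": "1 0 0 1.2 0; 1 0 0 1.2 0; 1 0 0 1.2 0; 1 0 0 1.2 0; 1 0 0 1.2 0; 1 0 0 1 0; 1 0 0 0.6 0; 1 0 0 0.6 0"
}}

```text
t: 25.2
eef_pos: [0.5515, -0.1612, 0.1213]
orientation: [180.0, -0.0, 102.7]
force: [0.5, 0.4, 0.1]
finger_gap: 0.008
grasp_force: 0.0
```

Request:
{"op": "step_arm", "data": {
  "deltas": "1 0 0 0.6 0; 1 0 0 0.6 0; 1 0 0 0.6 0; 1 0 0 0.6 0"
}}

```text
t: 25.7
eef_pos: [0.5515, -0.1612, 0.1191]
orientation: [180.0, -0.0, 102.7]
force: [-1.3, 0.1, 3.7]
finger_gap: 0.008
grasp_force: 1.6
```

Request:
{"op": "step_arm", "data": {
  "deltas": "1 0 0 0.6 0; 1 0 0 0.6 0; 1 0 0 0.6 0"
}}

```text
t: 26.08
eef_pos: [0.5515, -0.1612, 0.1191]
orientation: [180.0, 0.0, 102.7]
force: [-5.0, 1.2, 14.7]
finger_gap: 0.001
grasp_force: 7.0
```

Request:
{"op": "step_arm", "data": {
  "deltas": "1 0 0 0.6 0; 1 0 0 0.6 0; 1 0 0 0.6 0"
}}

```text
t: 26.45
eef_pos: [0.5515, -0.1612, 0.1187]
orientation: [179.9, 0.0, 102.7]
force: [-6.0, 1.9, 18.7]
finger_gap: 0.004
grasp_force: 9.8
```

Request:
{"op": "step_arm", "data": {
  "deltas": "1 0 0 0.6 0; 1 0 0 0.6 0; 1 0 0 0.6 0"
}}

```text
t: 26.82
eef_pos: [0.5515, -0.1612, 0.117]
orientation: [179.9, 0.0, 102.7]
force: [-6.7, 2.3, 19.6]
finger_gap: 0.002
grasp_force: 9.9
```

Request:
{"op": "step_arm", "data": {
  "deltas": "1 0 0 0.6 0; 1 0 0 0.6 0"
}}

```text
t: 27.08
eef_pos: [0.5515, -0.1612, 0.1158]
orientation: [179.9, 0.1, 102.7]
force: [-5.9, 2.0, 20.5]
finger_gap: 0.005
grasp_force: 9.9
```

Moving at about 20 N; near the stop.

Request:
{"op": "step_arm", "data": {
  "deltas": "1 0 0 0.6 0; 1 0 0 0.6 0"
}}

```text
t: 27.32
eef_pos: [0.5514, -0.1612, 0.1145]
orientation: [179.9, 0.0, 102.7]
force: [-6.1, 2.5, 19.6]
finger_gap: 0.011
grasp_force: 9.9
```

Request:
{"op": "step_arm", "data": {
  "deltas": "1 0 0 0.6 0"
}}

```text
t: 27.45
eef_pos: [0.5515, -0.1612, 0.1145]
orientation: [179.9, 0.1, 102.7]
force: [-7.3, 1.9, 25.3]
finger_gap: 0.009
grasp_force: 12.7
```

Request:
{"op": "step_arm", "data": {
  "deltas": "1 0 0 0.6 0"
}}

```text
t: 27.58
eef_pos: [0.5515, -0.1612, 0.1145]
orientation: [179.9, 0.1, 102.7]
force: [-8.6, 1.9, 28.6]
finger_gap: -0.0
grasp_force: 14.4
```

It stopped hard at TCP z = 0.1145, after 4.6 mm of travel, so the block is home. Now the left end again.

Request:
{"op": "step_arm", "data": {
  "deltas": "1 0 0 -2 0; 1 0 0 -3 0; 1 0 0 -15 0; 1 0 0 -35 0; 1 20 5 0 0; 1 50 15 0 0; 1 60 15 0 0; 1 40 10 0 0; 1 16 0 0 0; 1 0 0 10 0; 1 0 0 10 0; 1 0 0 4 0; 1 0 0 1.2 0; 1 0 0 0 0"
}}

```text
t: 29.32
eef_pos: [0.5545, 0.0296, 0.1398]
orientation: [180.0, -0.0, 102.7]
force: [-0.5, -0.2, -0.5]
finger_gap: 0.007
grasp_force: 0.0
```

Request:
{"op": "step_arm", "data": {
  "deltas": "1 0 0 1.2 0; 1 0 0 1.2 0; 1 0 0 1.2 0"
}}

```text
t: 29.7
eef_pos: [0.5544, 0.0302, 0.1361]
orientation: [180.0, 0.0, 102.8]
force: [0.0, -1.4, -0.4]
finger_gap: 0.005
grasp_force: 0.0
```

Request:
{"op": "step_arm", "data": {
  "deltas": "1 0 0 1.2 0; 1 0 0 0 0"
}}

```text
t: 29.95
eef_pos: [0.5542, 0.0302, 0.1348]
orientation: [-180.0, -0.0, 102.7]
force: [0.0, -0.3, -1.3]
finger_gap: 0.005
grasp_force: 0.0
```

Request:
{"op": "step_arm", "data": {
  "deltas": "1 0 0 1.2 0; 1 0 0 1 0; 1 0 0 0 0; 1 0 0 0 0"
}}

```text
t: 30.45
eef_pos: [0.5544, 0.0302, 0.1345]
orientation: [179.9, 0.0, 102.7]
force: [-2.7, -0.5, 10.5]
finger_gap: 0.009
grasp_force: 5.1
```

Request:
{"op": "step_arm", "data": {
  "deltas": "1 0 0 0.4 0; 1 0 0 0 0; 1 0 0 0 0"
}}

```text
t: 30.82
eef_pos: [0.5544, 0.0302, 0.1345]
orientation: [179.9, 0.0, 102.8]
force: [-3.4, -0.3, 12.9]
finger_gap: 0.007
grasp_force: 6.2
```

Request:
{"op": "step_arm", "data": {
  "deltas": "1 0 0 -2 0; 1 0 0 -3 0; 1 0 0 -10 0; 1 -30 0 -15 0; 1 -55 0 0 0; 1 -60 0 0 0; 1 -60 0 0 0; 1 -40 0 0 0; 1 -20 0 0 0; 1 0 0 10 0; 1 0 0 10 0; 1 0 0 4 0; 1 0 0 1.2 0; 1 0 0 0 0"
}}

```text
t: 32.58
eef_pos: [0.6129, -0.2278, 0.1373]
orientation: [180.0, 0.0, 102.8]
force: [-0.1, 0.6, 0.2]
finger_gap: 0.003
grasp_force: 0.0
```

Request:
{"op": "step_arm", "data": {
  "deltas": "1 0 0 1.2 0; 1 0 0 1.2 0; 1 0 0 0 0"
}}

```text
t: 32.95
eef_pos: [0.6128, -0.2283, 0.1347]
orientation: [180.0, -0.0, 102.7]
force: [0.0, 0.5, 0.1]
finger_gap: 0.004
grasp_force: 0.0
```

Request:
{"op": "step_arm", "data": {
  "deltas": "1 0 0 1.2 0; 1 0 0 0.6 0; 1 0 0 0 0; 1 0 0 0 0"
}}

```text
t: 33.45
eef_pos: [0.6128, -0.2284, 0.1346]
orientation: [179.9, 0.0, 102.7]
force: [-3.2, 0.5, 7.4]
finger_gap: 0.006
grasp_force: 3.7
```

Both ends are solid at the same height (0.1345 and 0.1346). I'll press a touch more, then retreat.

Request:
{"op": "step_arm", "data": {
  "deltas": "1 0 0 0.8 0; 1 0 0 0 0; 1 0 0 0 0"
}}

```text
t: 33.83
eef_pos: [0.6128, -0.2284, 0.1345]
orientation: [179.9, 0.0, 102.7]
force: [-3.3, 1.0, 10.8]
finger_gap: 0.008
grasp_force: 5.3
```

Request:
{"op": "step_arm", "data": {
  "deltas": "1 0 0 -3 0; 1 0 0 -5 0; 1 0 0 -20 0; 1 0 0 -40 0; 1 0 0 -40 0; 1 0 0 -30 0; 1 0 0 0 0; 1 0 0 0 0"
}}

```text
t: 34.83
eef_pos: [0.6122, -0.2281, 0.2686]
orientation: [-179.9, -0.1, 102.7]
force: [-0.4, 0.1, -0.6]
finger_gap: 0.002
grasp_force: 0.0
```

```bash
python3 - <<'E'
from h import *
np.set_printoptions(precision=4,suppress=True)
s=manip.observe();print(s['t'],s['eef_pos'],s['force'])
c=cam('scene'); cv2.imwrite('pics/s7.png',cv2.resize(c['color'][150:340,140:380,::-1],None,fx=3,fy=3,interpolation=cv2.INTER_CUBIC))
for t in ['jar_clear','jar_amber','jar_small']: print(t,[at_z(c,r['uv'],0) for r in optics.pinpoint('scene',t)[:1]])
E
```

```text
34.825 [ 0.6122 -0.2281  0.2686] [-0.3861  0.1426 -0.6201]
jar_clear [array([ 0.747 , -0.0813,  0.    ])]
jar_amber [array([0.7507, 0.1646, 0.    ])]
jar_small [array([ 0.4373, -0.4476,  0.    ])]
```

View pics/s7.png

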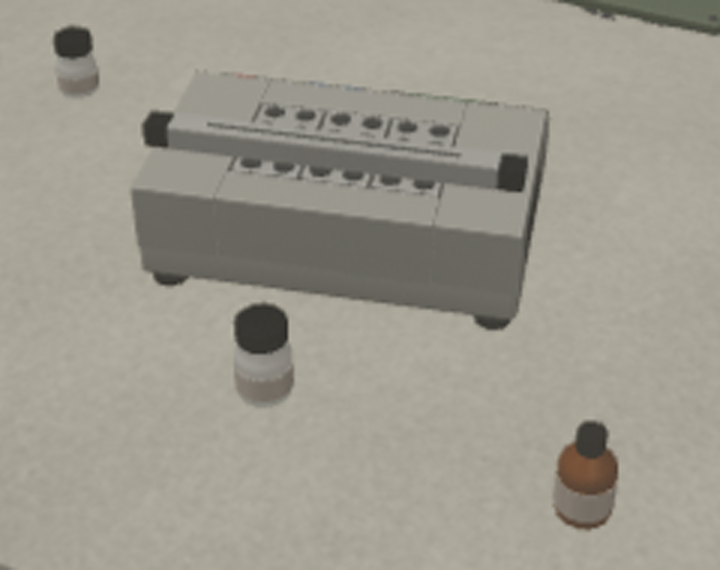

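The bar lies flat across the blocks and both rims, from (158,128) to (512,172). All blocks are flush, the jars at (76,60), (263,355) and (586,475) are upright in their places, and the arm is clear.

```bash
python3 -c "
from cell import manip
print(manip.job_done())"
```

```text
the job is handed in; nothing more can be done
None
```

The right block was the proud one: I pushed it 4.6 mm home at about 20 N (29 N at the stop), the straightedge no longer rocks and is still lying there, the jars were not disturbed, and the job is handed in.

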